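Fit the drive sleeve on the polishing spindle and lock it in

TASK

Slide the notched steel sleeve, notched end down, over the upright spindle and turn it until its notches drop over the spindle's cross pin and it sits fully home on the shoulder, feeling for it rather than forcing it. Then swing the keeper bar shut over the sleeve until it clicks into its catch. Let go of everything and leave the bushing, jar and screwdriver where they are.

Things in the scene. Friction and masses are not known exactly. Their poses are not given: they have to be found in the camera images.
- sleeve: Part to fit: a steel sleeve, 34 mm outside diameter, 16.4 mm bore, 45 mm tall, 0.2 kg, upright on the bench. Its lower end has four teeth 9 mm tall and between them four open notches, at its own +x, +y, -x and -y, 7 mm wide. Origin: centre of its underside (teeth's tips); z its axis, up. Home in any of the four quarter turns.
- seat (a point): Centre of the shoulder (44 mm disc) on which the sleeve must sit, on the spindle axis, 26 mm above the bench; z up. A tooth resting on the cross pin holds the sleeve 7.5 mm too high; with the notches over the pin it drops onto the shoulder, its top then 71 mm above the bench.
- spindle_top (a point): Top of the upright steel spindle, 66 mm above the bench (40 mm above the shoulder). Spindle 14 mm in diameter, its top 6 mm tapering to 8 mm. A cross pin, 5 mm thick and 26 mm long, goes level through it, centred 5 mm above the shoulder. The pin points a different way every time, NOT given by this point; the spindle is stiff to turn.
- fixture: The grey fixture plate bolted to the bench, 90 mm (its x) by 225 mm (its y) and 20 mm thick, carrying the spindle above its origin, the hinge post of the keeper 90 mm to its -y and the catch post 65 mm to its +y. Origin: centre of its underside below the spindle; x and y along its edges.
- keeper (a joint): Angle of the keeper bar about its upright hinge, rad: 0 is shut (bar along the fixture's +y, over the spindle, at its stop); grows as it swings open to the fixture's +x, up to 1.6. A sprung plunger on the catch post resists from 0.09 (a few N at the handle) and holds the bar once it is shut. The bar stays where it is left, and clears the sleeve (by 3 mm) only if that is home.
- keeper_hinge (a point): The hinge axis of the keeper bar, at the bar's mid height, 78 mm above the bench. The bar is steel, 18 mm wide, 8 mm thick (74 to 82 mm above the bench), and reaches 170 mm from the hinge.
- keeper_handle (a point): Upright round handle on the keeper bar, 12 mm in diameter, from the bar's top at 82 mm up to 124 mm above the bench, 125 mm from the hinge axis. The point is on its axis, 110 mm above the bench.
- bushing: Bystander: a plain steel bushing without notches, 44 mm outside diameter, 24 mm bore, 30 mm tall, standing on the bench. Origin: centre of its underside.
- jar: Bystander: a closed glass jar with steel cap, 68 mm in diameter, 75 mm tall. Origin: centre of its underside.
- screwdriver: Bystander: a screwdriver with red handle, 180 mm long, lying on the bench along its own x. Origin: on its length, at its underside.
Not all that is in view belongs to the job. Several things have the shape of the fixture; the one meant has the colours described above.

How it is judged:
On the way, in this order (a step that is already met when the one before it is completed fails the run):
1. the sleeve is fully home on the shoulder, notches over the pin (z of sleeve in the frame of seat between -0.004 and 0.0025 m and horizontal distance between sleeve and seat below 0.004 m and angle between sleeve's own z axis and vertical below 0.08 rad), for 0.2 s.
2. the keeper bar is shut in its catch (value of joint keeper below 0.03 rad), for 0.2 s.
At the end, for the whole second after the job is handed in: The sleeve stands upright (within 0.08 rad) on the spindle, centred within 4 mm and its underside less than 2.5 mm above the shoulder, at rest, and the keeper bar is shut in its catch over it (keeper below 0.03 rad). Nothing is held (all of step 1 and value of joint keeper below 0.03 rad and linear speed of sleeve below 0.01 m/s); the robot touches nothing.
It fails at once if the sleeve is forced against the fixture with more than 90 N (contact force between sleeve and fixture above 90 N).
It fails at once if the bushing is moved more than 30 mm (distance of bushing from where it was at the start of the episode above 0.03 m).
It fails at once if the jar is moved more than 30 mm (distance of jar from where it was at the start of the episode above 0.03 m).
It fails at once if the screwdriver is moved more than 30 mm (distance of screwdriver from where it was at the start of the episode above 0.03 m).
It also fails if it takes over 67 s, if anything falls off the work surface, if the arm or the gripper's body presses on something with over 40 N, if the wrist force passes 120 N, or if a joint passes its speed limit or range.

ROBOT

A 6-joint arm with a two-finger parallel gripper is mounted at the origin on the work surface. World frame = base frame: x ahead of the robot, y to its left, z up, the work surface at z = 0. Lengths are in m, angles in rad, forces in N, time in s.
With the tool pointing down it reaches from about 0.425 to 1.125 m from the base axis. Payload 14.9 kg.
Tool frame: the origin (TCP) lies midway between the tips of the shut fingers; the grasp point (between the pads) lies 19 mm behind it (r.grip_depth is the distance from the TCP to the grasp point, in m); z points along the fingers, y is the line along which they close (so a half turn about z gives the same grasp; the last joint's range is limited). The gripper opens to 91 mm and grips with 3 to 60 N. Pads are 32 mm wide; open, the fingers measure 118 mm over their backs; the gripper's body (76 mm by 178 mm) begins 60 mm behind the grasp point.
Start: joints at [1.194, 0.379, 1.734, -0, 1.028, -0.033], TCP at [0.236, 0.659, 0.214] pointing down, gripper open.
Joint ranges: [-2.77, 2.77], [-0.74, 2.19], [0, 2.66], [-1.06, 4.2], [0.31, 2.87], [-3.08, 3.08]. Speed limits (rad/s): [1.89, 1.89, 2.39, 3.14, 3.14, 3.14].

INTERFACE

Orientations are given as a unit quaternion [x, y, z, w].
In Python, from station import r, optics, spotter gives the robot as it stands. The module is installed in compiled form; this text tells all that it offers.
- The arm moves only by the tool apply_moves, never from a script. Its argument "increments" is a list that holds one entry, the list of rows, each a list of 6 numbers: the shift along the tool's x, y, z in m, then the turn, a rotation vector about the tool's x, y, z in degrees. A call has exactly 10 rows; each row shifts and turns the commanded pose from where the row before left it, along the tool's axes as they then stand; what a row does not reach is not made up. A row lasts 1/8 s, in which the tool goes at most 62.5 mm and 10.7 degrees, less where a joint would pass 70% of its speed; a pose out of reach is approached as far as the arm can. A call is refused whole if a number of a shift passes 0.0625 or a number of a turn 10.7, either way. A call with a gripper value outside its range is refused whole. "fingers" is the finger opening in m, from 0 to 0.0912, set as the call begins (left out, the last holds). The fingers move at their own pace and stop on an object; the grip force is fixed at half the most. Time passes only in rows, so rows that do not move let the fingers close, or fill a call up. It gives the time, the measured TCP pose, the force, the opening and the grip force at its end, in the units of the state.
- r.get_state(): the state, without advancing time (a new reading comes with each control period).
- optics.read_camera(name): name is "scene" or "side" or "wrist"; returns the picture (420x560x3 uint8, red, green, blue); there is no depth.
- optics.get_calibration(name): a dict with "K" (3x3 intrinsics, pixels), "k1" (the pictures are not rectified: a ray, as slopes to the right and down, at radius r is drawn at 1 + k1 r^2 times it, then the intrinsics apply), "R" (3x3) and "t" (3): a world point X has camera coordinates R X + t. Camera axes: x right, y down, z forward; pixel columns grow to the right and rows downward; lengths in m; the calibration is good to about 2 mm. A picture is of the moment at which its call begins: read the wrist's pose just before it. get_calibration takes no time and is no camera call; for the wrist camera it gives the pose at the moment of the call.
- r.finish_job(): hands the job in; it is judged then, once.
Trained networks look in the newest picture that a camera, given by its name, has taken for a name from the list of things; names that differ only in an ending like _2 or _b are one class to them, and where a whole thing is asked for, a point or a joint stands for the part that bears it (a point fixed in the world has none). Each returns a list of dicts, best first, with "score" (0 to 1); they miss things now and then, are a little off and sometimes report something else, mostly with a low value. They report only what shows in the picture. A call takes as long as a camera call. They do not tell look-alikes from the thing itself.
- spotter.recognise(query, camera): "bbox" ([left, top, right, bottom] in pixels, round what is visible of it).
- spotter.trace(query, camera): "pixels" (420x560 bool, what is visible of it) and "bbox" ([left, top, right, bottom] in pixels, round what is visible of it).
- spotter.place_of(query, camera): "at" ([column, row] in pixels: a listed point, or the origin of a listed thing).
The state is a dict: "time": time; "joint_positions": joint angles; "joint_vel": joint speeds; "joint_torque": joint torques, N m; "tcp_pos": TCP position; "tcp_rot": TCP orientation; "ft_force": force on the tool from outside, world axes, zero at the start; "wrist_torque": the same for the moment, N m; "width": opening from 0.0 (shut) to 1.0 (fully open); "finger_force": force on a finger pad.
Only numpy, scipy, OpenCV 4.12 (cv2) and the standard library are available. Lean on these libraries where they do the work, as an engineer would, in place of code of your own. Each camera call takes 0.05 s, during which the arm holds its last target. There are 200 camera calls.

## Working session

There is one attempt and no reset: what is moved stays moved. The work goes in short steps, Python scripts to look and compute and a tool call to move; the robot and the scene stay as the last step left them, time stands still between calls to the robot, and variables do not carry over. Pictures are saved under pics/ and viewed, at most 10 in all, crops included, and the job is handed in when it is done.

Besides the shell and the picture viewer there is one more tool, called as name([rows], argument=value, ...), one row to a line, values as JSON. apply_moves: Moves the arm, as the interface text tells. Its arguments: {"type":"object","properties":{"increments":{"type":"array"},"fingers":{"type":"number"}},"required":["increments"]}

```bash
mkdir -p pics; cat > h.py <<'E'
import numpy as np, cv2
from scipy.spatial.transform import Rotation as Ro
from station import r, optics, spotter
def ray(cal,px):
    K=np.array(cal["K"]);k=cal["k1"];R=np.array(cal["R"]);t=np.array(cal["t"])
    d=np.array([(px[0]-K[0,2])/K[0,0],(px[1]-K[1,2])/K[1,1]]);u=d.copy()
    for _ in range(20): u=d/(1+k*(u@u))
    return -R.T@t, R.T@np.array([u[0],u[1],1.])
def atz(cal,px,z):
    c,d=ray(cal,px); return c+d*(z-c[2])/d[2]
def tri(obs):
    A=np.zeros((3,3));b=np.zeros(3)
    for cal,px in obs:
        c,d=ray(cal,px);d=d/np.linalg.norm(d);P=np.eye(3)-np.outer(d,d);A+=P;b+=P@c
    return np.linalg.solve(A,b)
def proj(cal,X):
    K=np.array(cal["K"]);c=np.array(cal["R"])@np.array(X)+np.array(cal["t"]);s=c[:2]/c[2];s=s*(1+cal["k1"]*(s@s))
    return K[:2,:2]@s+K[:2,2]
def snap(cam,name,box=None,scale=1):
    cal=optics.get_calibration(cam);im=np.array(optics.read_camera(cam))
    o=im
    if box: o=im[box[1]:box[3],box[0]:box[2]]
    if scale!=1:o=cv2.resize(o,None,fx=scale,fy=scale,interpolation=cv2.INTER_CUBIC)
    cv2.imwrite(f"pics/{name}.png",o[:,:,::-1]);return cal,im
E
python3 - <<'E'
from h import *
np.set_printoptions(precision=3,suppress=True)
zs=dict(sleeve=0,seat=.026,spindle_top=.066,fixture=0,keeper_hinge=.078,keeper_handle=.11,bushing=0,jar=0,screwdriver=0)
ims=[]
for cam in ["scene","side"]:
    cal,im=snap(cam,cam); ims.append(im)
    print(cam, "cam pos",-np.array(cal["R"]).T@cal["t"])
    for q in zs:
        for d in spotter.place_of(q,cam)[:4]: print(q,np.round(d["at"],1),round(d["score"],2),atz(cal,d["at"],zs[q]))
E
```

```text
scene cam pos [ 1.267 -0.148  0.77 ]
sleeve [141.1 313.4] 0.81 [ 0.569 -0.312  0.   ]
seat [162.1 213. ] 0.93 [ 0.236 -0.247  0.026]
seat [288.9 258.3] 0.92 [0.51  0.051 0.026]
seat [306.4 205.1] 0.67 [0.312 0.156 0.026]
spindle_top [158.9 198.2] 0.74 [ 0.219 -0.248  0.066]
spindle_top [292.9 250.9] 0.59 [0.529 0.056 0.066]
spindle_top [306.5 189.8] 0.58 [0.294 0.161 0.066]
fixture [305.3 206.1] 0.87 [0.282 0.162 0.   ]
fixture [163.3 220. ] 0.7 [ 0.235 -0.248  0.   ]
fixture [291.5 271.6] 0.65 [0.531 0.051 0.   ]
keeper_hinge [255.  256.6] 0.81 [ 0.537 -0.037  0.078]
keeper_hinge [282.7 199. ] 0.76 [0.334 0.081 0.078]
keeper_hinge [127.  212.5] 0.7 [ 0.28  -0.331  0.078]
keeper_handle [316.  170.1] 0.94 [0.268 0.196 0.11 ]
keeper_handle [291.  281.8] 0.88 [0.664 0.014 0.11 ]
bushing [164.7 263.1] 0.61 [ 0.417 -0.252  0.   ]
jar [419.2 290.8] 0.61 [0.672 0.323 0.   ]
screwdriver [383.  220.2] 0.66 [0.405 0.353 0.   ]
side cam pos [ 0.265 -0.844  1.053]
sleeve [368.  330.1] 0.63 [ 0.57  -0.305  0.   ]
seat [230.9 333.2] 0.79 [ 0.251 -0.255  0.026]
seat [225.8 204.8] 0.72 [0.296 0.155 
[... 168 characters left out ...]
.2 326.4] 0.66 [ 0.244 -0.258  0.066]
fixture [229.  212.5] 0.92 [0.302 0.148 0.   ]
fixture [228. 333.] 0.81 [ 0.244 -0.238  0.   ]
fixture [311.7 225.9] 0.78 [0.521 0.045 0.   ]
keeper_hinge [241.5 210. ] 0.78 [0.333 0.076 0.078]
keeper_hinge [331.4 227.9] 0.62 [ 0.55  -0.039  0.078]
keeper_hinge [242.6 350.9] 0.58 [ 0.27  -0.332  0.078]
keeper_handle [366.3 197.8] 0.86 [0.66  0.015 0.11 ]
keeper_handle [219.  178.6] 0.75 [0.288 0.177 0.11 ]
keeper_handle [213.7 298.7] 0.72 [ 0.227 -0.209  0.11 ]
keeper_handle [312.8 208.8] 0.67 [0.511 0.008 0.11 ]
bushing [303.3 324.8] 0.72 [ 0.423 -0.256  0.   ]
jar [339.1 155.1] 0.58 [0.682 0.318 0.   ]
screwdriver [251.5 159.6] 0.75 [0.403 0.36  0.   ]
```

View pics/scene.png

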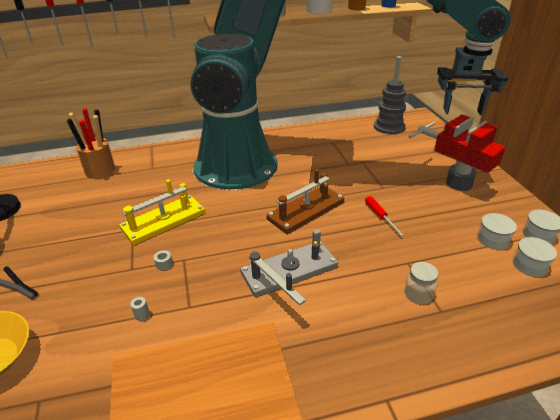

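View pics/side.png

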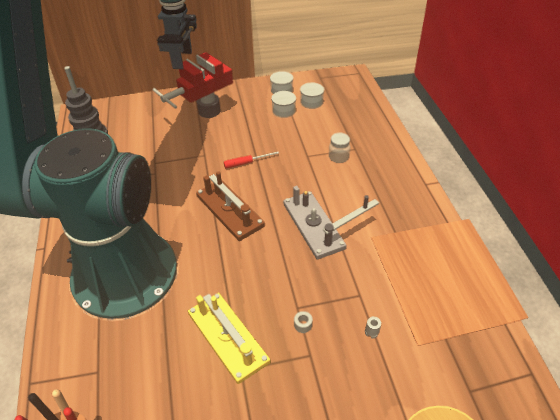

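Three things have the fixture's shape: the yellow one at scene (162,215), the brown one at (305,207) and the grey one at (290,262). The grey one fits, with its bar swung open and its dark posts. The sleeve is the taller ring at (141,309), and the wider, squat ring at (163,261) is the bushing. I'll confirm both in one crop.

```bash
python3 - <<'E'
from h import *
np.set_printoptions(precision=3,suppress=True)
cal,im=snap("scene","crop1",(115,225,355,325),3.3)
print(cal["K"],cal["k1"])
c2=optics.get_calibration("side"); optics.read_camera("side")
P={}
for q,n in [("spindle_top",(0.525,.048)),("keeper_hinge",(.543,-.038)),("keeper_handle",(.662,.015)),("seat",(.512,.043)),("sleeve",(.57,-.31))]:
    ob=[]
    for cam,c in (("scene",cal),("side",c2)):
        z=dict(spindle_top=.066,keeper_hinge=.078,keeper_handle=.11,seat=.026,sleeve=0)[q]
        L=[d for d in spotter.place_of(q,cam) if np.linalg.norm(atz(c,d["at"],z)[:2]-n)<.035]
        if L: ob.append((c,L[0]["at"]))
    if len(ob)==2: P[q]=tri(ob);print(q,P[q])
s=r.get_state();print(s)
w=optics.get_calibration("wrist");R=Ro.from_quat(s["tcp_rot"]).as_matrix()
print("cam in tool",R.T@(-np.array(w["R"]).T@w["t"]-s["tcp_pos"]),"\n",R.T@np.array(w["R"]).T,"\n",R,w["K"])
E
```

```text
[[436.723   0.    278.517]
 [  0.    436.723 214.739]
 [  0.      0.      1.   ]] -0.05167797238573447
spindle_top [0.524 0.057 0.056]
keeper_hinge [ 0.539 -0.04   0.079]
keeper_handle [0.661 0.012 0.117]
seat [0.523 0.043 0.024]
sleeve [ 0.583 -0.305  0.006]
{'time': 1.6, 'joint_positions': array([ 1.194,  0.379,  1.734, -0.   ,  1.028, -0.033]), 'joint_vel': array([-0.001, -0.001,  0.   , -0.001, -0.001,  0.001]), 'joint_torque': array([ -0.001, -76.368, -43.473,   0.065,   0.039,  -0.   ]), 'tcp_pos': array([0.236, 0.659, 0.214]), 'tcp_rot': array([0.171, 0.985, 0.   , 0.   ]), 'ft_force': array([ 0.798,  0.188, -0.268]), 'wrist_torque': array([0.025, 0.033, 0.038]), 'finger_force': 0.0, 'width': 0.9992929206004134}
cam in tool [ 0.065  0.    -0.172] 
 [[-0.    -0.971 -0.238]
 [ 1.    -0.     0.   ]
 [-0.    -0.238  0.971]] 
 [[-0.941  0.337  0.   ]
 [ 0.337  0.941  0.   ]
 [-0.     0.    -1.   ]] [[316.679   0.    278.951]
 [  0.    316.679 212.865]
 [  0.      0.      1.   ]]
```

View pics/crop1.png

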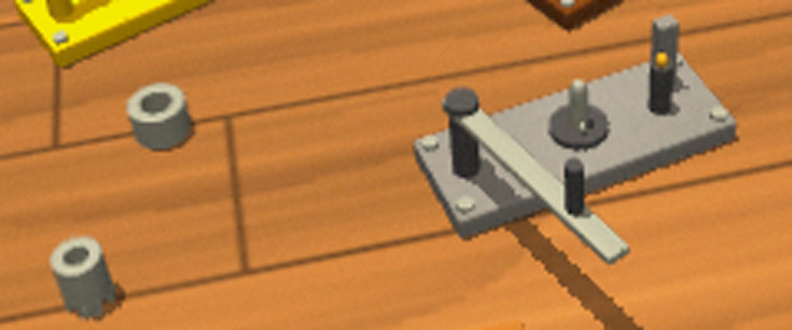

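Confirmed: the grey fixture is at crop (575,125) with its bar open, and the sleeve at (82,275) is the tall ring with notches. I'll move the wrist camera over the fixture first.

```bash
cat >> h.py <<'E'
from scipy.linalg import fractional_matrix_power as fmp
def rows(target_p,tool_y_deg,n,s=None):
    """constant row (screw) to a tool-down pose with the tool y axis at an angle"""
    s=s or r.get_state();T=np.eye(4);T[:3,:3]=Ro.from_quat(s["tcp_rot"]).as_matrix();T[:3,3]=s["tcp_pos"]
    a=np.radians(tool_y_deg);y=np.array([np.cos(a),np.sin(a),0]);z=np.array([0,0,-1.]);G=np.eye(4)
    G[:3,:3]=np.c_[np.cross(y,z),y,z];G[:3,3]=target_p
    D=fmp(np.linalg.inv(T)@G,1/n).real
    row=np.r_[D[:3,3],np.degrees(Ro.from_matrix(D[:3,:3]).as_rotvec())]
    X=T.copy();rad=[]
    for i in range(n): X=X@D;rad.append(np.hypot(*X[:2,3]))
    print("row x",n,np.round(row,4).tolist(),"minrad",round(min(rad),3),"maxrad",round(max(rad),3));return row
def yaw(q):
    y=Ro.from_quat(q).as_matrix()[:,1];return np.degrees(np.arctan2(y[1],y[0]))
E
python3 - <<'E'
from h import *
rows([.525,.045,.21],11,20)
rows([.525,.045,.21],11,14)
E
```

```text
row x 20 [-0.034, -0.0103, 0.0002, 0.0002, -0.0001, 2.9651] minrad 0.527 maxrad 0.691
row x 14 [-0.0483, -0.0153, 0.0003, 0.0003, -0.0001, 4.2359] minrad 0.527 maxrad 0.686
```

apply_moves([
  [[-0.034,-0.0103,0.0002,0,0,2.965],[-0.034,-0.0103,0.0002,0,0,2.965],[-0.034,-0.0103,0.0002,0,0,2.965],[-0.034,-0.0103,0.0002,0,0,2.965],[-0.034,-0.0103,0.0002,0,0,2.965],[-0.034,-0.0103,0.0002,0,0,2.965],[-0.034,-0.0103,0.0002,0,0,2.965],[-0.034,-0.0103,0.0002,0,0,2.965],[-0.034,-0.0103,0.0002,0,0,2.965],[-0.034,-0.0103,0.0002,0,0,2.965]],
])

```text
time: 2.85
tcp_pos: [0.4629, 0.3893, 0.2121]
tcp_rot: [0.418, 0.908, 0.0, 0.0]
ft_force: [0.1, 0.3, 0.6]
width: 1.0
finger_force: 0.0
```

apply_moves([
  [[-0.034,-0.0103,0.0002,0,0,2.965],[-0.034,-0.0103,0.0002,0,0,2.965],[-0.034,-0.0103,0.0002,0,0,2.965],[-0.034,-0.0103,0.0002,0,0,2.965],[-0.034,-0.0103,0.0002,0,0,2.965],[-0.034,-0.0103,0.0002,0,0,2.965],[-0.034,-0.0103,0.0002,0,0,2.965],[-0.034,-0.0103,0.0002,0,0,2.965],[-0.034,-0.0103,0.0002,0,0,2.965],[-0.034,-0.0103,0.0002,0,0,2.965]],
])

```text
time: 4.1
tcp_pos: [0.5261, 0.0437, 0.2101]
tcp_rot: [0.637, 0.771, 0.0, 0.0]
ft_force: [1.0, 0.1, -0.3]
width: 1.003
finger_force: 0.0
```

```bash
python3 - <<'E'
from h import *
np.set_printoptions(precision=4,suppress=True)
s=r.get_state();print(s["tcp_pos"],yaw(s["tcp_rot"]))
cal,im=snap("wrist","w1",None,1.4)
for q,z in dict(seat=.026,spindle_top=.066,keeper_hinge=.078,keeper_handle=.11,fixture=0).items():
    for d in spotter.place_of(q,"wrist")[:2]: print(q,np.round(d["at"],1),round(d["score"],2),atz(cal,d["at"],z))
E
```

```text
[0.5261 0.0437 0.2101] 10.905338354906915
seat [276.  188.6] 0.8 [0.5224 0.0504 0.026 ]
seat [87.1 48. ] 0.59 [0.3007 0.1594 0.026 ]
spindle_top [278.4 196.1] 0.7 [0.5254 0.0498 0.066 ]
spindle_top [66.6 36.9] 0.57 [0.305 0.16  0.066]
keeper_hinge [ 95.7 134.6] 0.96 [0.3446 0.0776 0.078 ]
fixture [280.2 186.2] 0.76 [0.5275 0.05   0.    ]
fixture [104.7  57.5] 0.57 [0.3056 0.1566 0.    ]
```

View pics/w1.png

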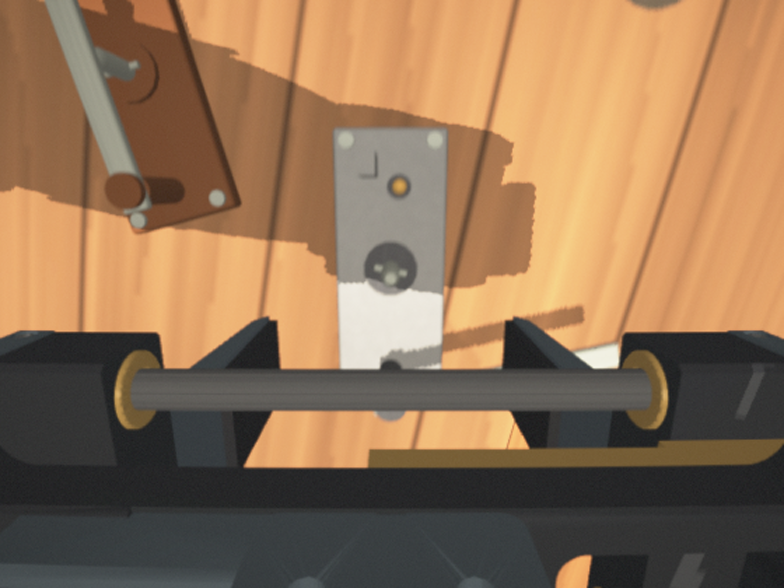

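The wrist view shows the shoulder disc at about (279,191), the spindle at its centre and the pin's ends pointing roughly left and right. I'll enlarge that and fit it by code.

```bash
python3 - <<'E'
from h import *
np.set_printoptions(precision=4,suppress=True)
cal,im=snap("wrist","w2",(250,165,310,215),12)
np.save("w2.npy",im)
g=im[...,:3].astype(int)
# fixture plate corner screws & edges: mask of low saturation grey above (plate z=.02)
hsv=cv2.cvtColor(im,cv2.COLOR_RGB2HSV)
m=((hsv[...,1]<45)&(hsv[...,2]>60)).astype(np.uint8); m[262:]=0; m[:,:225]=0; m[:,335:]=0
L,Rr=[],[]
for row in range(110,225,3):
    c=np.flatnonzero(m[row]); 
    if len(c)>20: L.append(atz(cal,(c[0],row),.02)[:2]);Rr.append(atz(cal,(c[-1]+1,row),.02)[:2])
for E in (L,Rr):
    E=np.array(E);v=cv2.fitLine(E.astype(np.float32),cv2.DIST_HUBER,0,1e-4,1e-4).ravel();print("edge dir",np.degrees(np.arctan2(v[1],v[0])),v[2:])
print(im[185:200,264:296].mean(2).astype(int))
E
```

```text
edge dir -78.80272 [0.4793 0.0616]
edge dir -79.026764 [0.5646 0.0837]
[[ 86  85  86  87  87  87  85  86  85  90  88  87  87  88  89  86  89  87
   87  87  86  89  87  87  86  87  88  87  86  85  86  91]
 [ 86  85  85  86  86  85  85  86  86  89  88  88  91  91  92  91  91  89
   88  87  86  86  89  88  88  87  86  86  86  87  85  87]
 [ 86  86  85  85  84  86  84  85  86  86  89  90  95  98  99 100  99  97
   92  89  86  88  88  87  88  87  88  84  86  88  87  88]
 [ 84  85  88  88  87  90  90  86  88  88  90  96  99 101 104 104 104 104
   99  94  89  88  87  86  85  87  87  85  85  87  87  86]
 [ 84  84  89 100 119 122 115 104  98  91  94  97 100 104 105 106 107 107
  105 101  93  88  88  88  87  87  86  86  85  86  85  88]
 [ 83  86  91 121 146 151 147 141 132 115 101 101 103 104 105 106 107 106
  106 104  95  88  88  85  87  85  86  86  85  85  87  87]
 [ 85  87  91 132 161 168 172 169 158 127 103 102 104 106 107 109 107 107
  107 106  99  93  89  88  86  86  86  87  86  85  87  88]
 [ 83  85  94 126 147 157 163 163 147 117 101 102 108 110 111 113 112 111
  110 106 104 105 102  9
[... 266 characters left out ...]
0 155 145 123  94  85  85  84  87]
 [ 84  85  84  85  85  88  86  89  93 101 111 115 124 136 141 140 136 129
  123 115 113 142 162 164 169 167 137  94  85  85  85  88]
 [ 84  85  84  85  85  85  85  87  94 103 111 125 144 159 164 161 156 149
  135 122 113 123 141 149 155 154 124  90  86  85  87  87]
 [ 85  84  84  86  84  84  86  88  95 102 115 138 160 169 169 170 171 165
  146 123 114 108 107 113 117 116 102  87  84  85  86  89]
 [ 92  91  87  86  84  83  87  89  96 103 119 147 164 170 170 172 172 169
  151 127 115 101  90  90  88  91  89  86  84  86  86  87]
 [127 124 108  93  91  90  91  91  94 103 121 152 168 170 168 172 172 170
  155 130 112  98  86  86  86  83  85  85  85  87  86  93]]
```

View pics/w2.png

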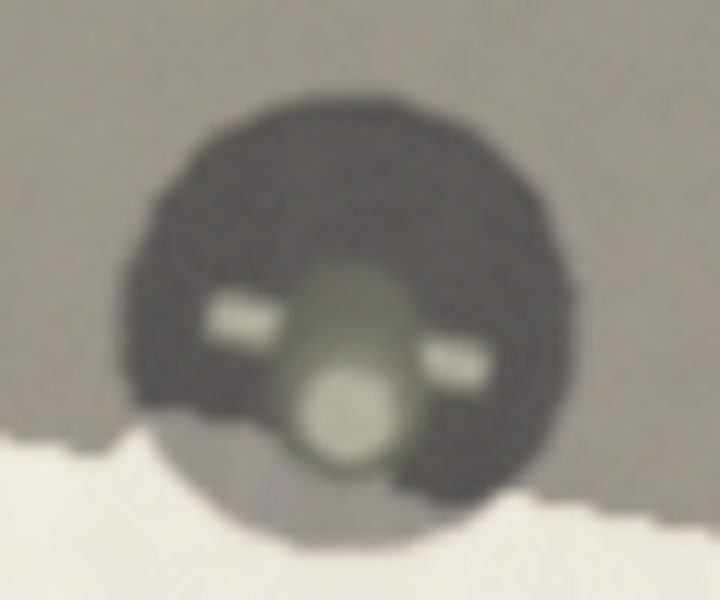

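```bash
python3 - <<'E'
from h import *
np.set_printoptions(precision=4,suppress=True)
cal=optics.get_calibration("wrist")
f=lambda x,y:((x+.5)/12-.5+250,(y+.5)/12-.5+165)
print("disc",atz(cal,f(350,321),.026),"top",atz(cal,f(347,413),.066))
print("radius",np.linalg.norm(atz(cal,f(125,321),.026)-atz(cal,f(575,321),.026))/2)
a=atz(cal,f(204,318),.0315);b=atz(cal,f(493,366),.0315);d=b-a
print("pin",a,b,(a+b)/2,np.linalg.norm(d),np.degrees(np.arctan2(d[1],d[0])))
rows([.575,-.36,.25],11,10)
E
```

```text
disc [0.526  0.0498 0.026 ] top [0.526  0.0488 0.066 ]
radius 0.021365074907982586
pin [0.5124 0.0484 0.0315] [0.5398 0.0491 0.0315] [0.5261 0.0487 0.0315] 0.02743210574522138 1.4986102178649172
row x 10 [-0.0407, -0.003, -0.004, 0.0009, -0.0003, 0.0062] minrad 0.531 maxrad 0.678
```

```bash
python3 - <<'E'
from h import *
rows([.744,-.342,.11],11,10)
E
```

```text
row x 10 [-0.0422, 0.014, 0.01, 0.0009, -0.0003, 0.0062] minrad 0.548 maxrad 0.819
```

apply_moves([
  [[-0.0422,0.014,0.004,0,0,0],[-0.0422,0.014,0.006,0,0,0],[-0.0422,0.014,0.01,0,0,0],[-0.0422,0.014,0.01,0,0,0],[-0.0422,0.014,0.01,0,0,0],[-0.0422,0.014,0.012,0,0,0],[-0.0422,0.014,0.012,0,0,0],[-0.0422,0.014,0.012,0,0,0],[-0.0422,0.014,0.012,0,0,0],[-0.0422,0.014,0.012,0,0,0]],
])

```text
time: 5.7
tcp_pos: [0.7452, -0.3429, 0.1092]
tcp_rot: [0.636, 0.772, 0.0, -0.0]
ft_force: [0.4, 0.4, 0.3]
width: 0.994
finger_force: 0.0
```

```bash
python3 - <<'E'
from h import *
np.set_printoptions(precision=4,suppress=True)
s=r.get_state();print(s["tcp_pos"],yaw(s["tcp_rot"]))
cal,im=snap("wrist","w3f")
np.save("w3.npy",im)
for d in spotter.trace("sleeve","wrist")[:2]: print(d["bbox"],d["score"])
d=spotter.place_of("sleeve","wrist")[0];print(d["at"],atz(cal,d["at"],0))
p=np.round(proj(cal,[.575,-.308,.02])).astype(int);print(p)
c,rr=max(0,int(d["at"][0])-45),max(0,int(d["at"][1])-40)
cv2.imwrite("pics/w3.png",cv2.resize(im[rr:rr+70,c:c+90,::-1],None,fx=8,fy=8,interpolation=cv2.INTER_CUBIC));print("crop origin",c,rr)
E
```

```text
[ 0.7452 -0.3429  0.1092] 11.082836005210742
[41.6, 116.1, 114.0, 164.8] 0.57
[96.1, 138.2] [ 0.5768 -0.3102  0.    ]
[ 80 135]
crop origin 51 98
```

View pics/w3.png

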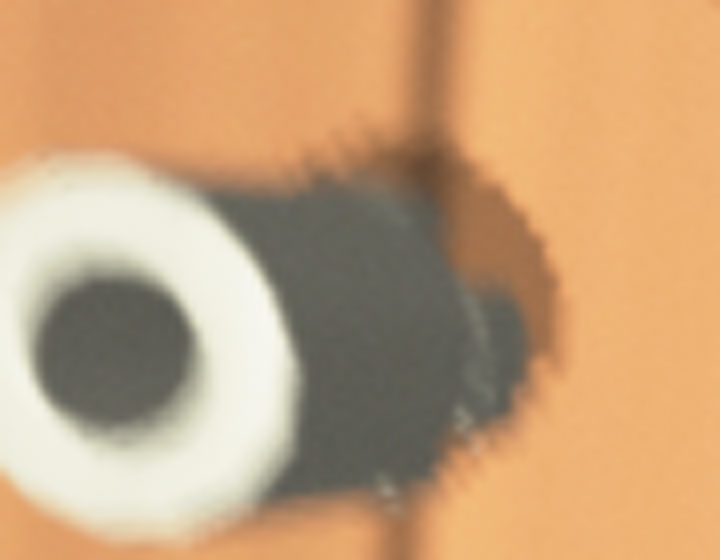

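The crop shows the sleeve leaning right, with its top ring centred at crop (145,348) and one tooth protruding at (505,340). There is bench shadow where a notch opens at (455,240). I'll fit the notch angle by rendering the silhouette.

```bash
cat > fit.py <<'E'
from h import *
np.set_printoptions(precision=4,suppress=True)
cal=optics.get_calibration("wrist");im=np.load("w3.npy")
c0,r0,S=40,95,6; H,W=80,90
sub=im[r0:r0+H,c0:c0+W]
hsv=cv2.cvtColor(sub,cv2.COLOR_RGB2HSV)
m=cv2.resize(sub,None,fx=S,fy=S,interpolation=cv2.INTER_CUBIC); m=(cv2.cvtColor(m,cv2.COLOR_RGB2HSV)[...,1]<70)
m=cv2.morphologyEx(m.astype(np.uint8),cv2.MORPH_CLOSE,np.ones((3,3)))>0
P=lambda X:((proj(cal,X)-[c0,r0]+.5)*S-.5)
def render(x,y,a):
    o=np.zeros((H*S,W*S),np.uint8)
    def hull(pts):
        h=cv2.convexHull(np.array([P(p) for p in pts]).astype(np.float32));cv2.fillConvexPoly(o,np.round(h).astype(int),1)
    t=np.radians(np.arange(0,360,5)); R=.017
    hull([(x+R*np.cos(q),y+R*np.sin(q),z) for q in t for z in(.009,.045)])
    h=np.arcsin(3.5/17); h2=np.arcsin(3.5/8.2)
    for k in range(4):
        A=np.radians(a)+k*np.pi/2
        T=np.linspace(A+h,A+np.pi/2-h,9);Ti=np.linspace(A+h2,A+np.pi/2-h2,9)
        for i in range(8):
            hull([(x+rr*np.cos(q),y+rr*np.sin(q),z) for rr,TT in((R,T),(.0082,Ti)) for q in TT[i:i+2] for z in(0,.009)])
    return o>0
def cost(v): return (render(*v)^m).sum()
best=[]
for a in range(0,90,6):
    from scipy.optimize import minimize
    q=minimize(lambda u:cost((u[0],u[1],a)),(.5768,-.3102),method="Nelder-Mead",options=dict(initial_simplex=[(.5768,-.3102),(.5800,-.3102),(.5768,-.307)],maxiter=25))
    best.append((q.fun,a,*q.x))
best.sort();print(np.array(best[:7]))
b=best[0];q=minimize(cost,(b[2],b[3],b[1]),method="Nelder-Mead",options=dict(initial_simplex=[(b[2],b[3],b[1]-4),(b[2]+.001,b[3],b[1]+4),(b[2],b[3]+.001,b[1]),(b[2]-.001,b[3],b[1]+2)],maxiter=60));print(q.x,q.fun,m.sum())
E
python3 fit.py
```

```text
[[10222.        42.         0.5788    -0.3115]
 [10251.        48.         0.5788    -0.3115]
 [10254.        54.         0.5787    -0.3114]
 [10393.        60.         0.5788    -0.3116]
 [10475.        36.         0.5787    -0.3113]
 [10699.        66.         0.5789    -0.3114]
 [11001.        30.         0.5789    -0.3113]]
[ 0.5787 -0.3114 40.8182] 10188.0 92754
```

```bash
python3 - <<'E'
from h import *
rows([.578,-.311,.14],57,10);print(r.get_state()["joint_positions"])
E
```

```text
row x 10 [0.0118, -0.0128, -0.0031, -0.003, -0.0058, -4.6008] minrad 0.656 maxrad 0.802
[-4.60253987e-01  6.70868143e-01  1.49400490e+00  4.96102113e-05
  9.77824543e-01 -6.52131898e-01]
```

apply_moves([
  [[0.0118,-0.0128,-0.0031,0,0,-4.6],[0.0118,-0.0128,-0.0031,0,0,-4.6],[0.0118,-0.0128,-0.0031,0,0,-4.6],[0.0118,-0.0128,-0.0031,0,0,-4.6],[0.0118,-0.0128,-0.0031,0,0,-4.6],[0.0118,-0.0128,-0.0031,0,0,-4.6],[0.0118,-0.0128,-0.0031,0,0,-4.6],[0.0118,-0.0128,-0.0031,0,0,-4.6],[0.0118,-0.0128,-0.0031,0,0,-4.6],[0.0118,-0.0128,-0.0031,0,0,-4.6]],
])

```text
time: 7.1
tcp_pos: [0.5771, -0.3089, 0.1413]
tcp_rot: [0.282, 0.959, 0.0, 0.0]
ft_force: [0.0, 0.9, 0.4]
width: 1.0
finger_force: 0.0
```

```bash
python3 - <<'E'
from h import *
np.set_printoptions(precision=4,suppress=True)
s=r.get_state();print(s["tcp_pos"],yaw(s["tcp_rot"]))
cal,im=snap("wrist","w4f");np.save("w4.npy",im)
p=proj(cal,[.578,-.311,.045]);print(p)
c,rr=int(p[0])-35,int(p[1])-30
cv2.imwrite("pics/w4.png",cv2.resize(im[rr:rr+60,c:c+70,::-1],None,fx=10,fy=10,interpolation=cv2.INTER_CUBIC));print("crop origin",c,rr)
# white ring
sub=im[rr:rr+60,c:c+70];m=((sub.min(2)>170)).astype(np.uint8)
cs,_=cv2.findContours(m,cv2.RETR_EXTERNAL,cv2.CHAIN_APPROX_NONE);k=max(cs,key=cv2.contourArea);e=cv2.fitEllipse(k);print(e)
ce=np.array(e[0])+[c,rr];print("top centre",atz(cal,ce,.045),"diam",np.linalg.norm(atz(cal,ce+[e[1][0]/2,0],.045)-atz(cal,ce-[e[1][0]/2,0],.045)))
E
```

```text
[ 0.5771 -0.3089  0.1413] 57.250483192341036
[277.0095 214.7179]
crop origin 242 184Traceback (most recent call last):
  File "<stdin>", line 10, in <module>
ValueError: max() iterable argument is empty
```

View pics/w4.png

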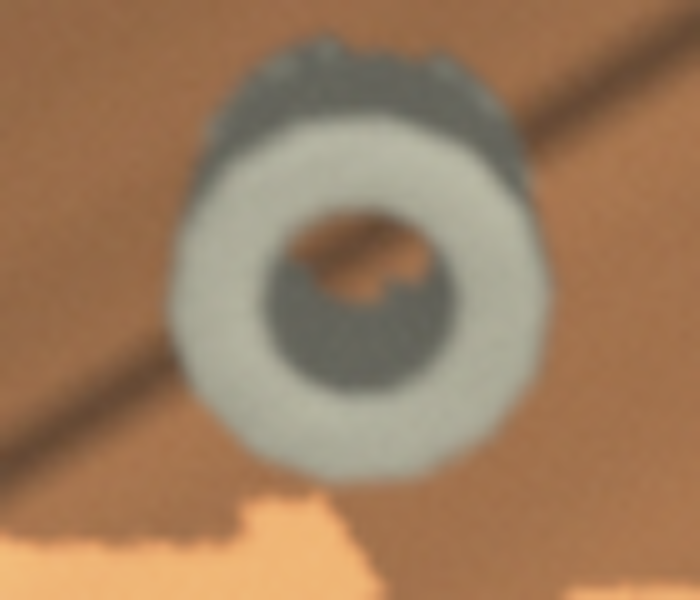

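The ring's outer edge is centred at crop (362,298). The far rim has a notch between the tooth corners at about (335,45) and (438,60), which gives the notch angle.

```bash
python3 - <<'E'
from h import *
np.set_printoptions(precision=4,suppress=True)
cal=optics.get_calibration("wrist");f=lambda x,y:((x+.5)/10-.5+242,(y+.5)/10-.5+184)
c=atz(cal,f(362,298),.045);print("centre",c,"width",np.linalg.norm(atz(cal,f(172,298),.045)-atz(cal,f(552,298),.045)))
for px in [(335,42),(345,48),(432,52),(445,60)]:
    for z in (0,.009):
        d=atz(cal,f(*px),z)[:2]-c[:2];print(px,z,np.linalg.norm(d),np.degrees(np.arctan2(d[1],d[0])))
s=r.get_state();rows([c[0],c[1],.017],yaw(s["tcp_rot"]),10)
E
```

```text
centre [ 0.5757 -0.3101  0.045 ] width 0.03321784510049859
(335, 42) 0 0.015591257480394603 158.01817005642008
(335, 42) 0.009 0.017004569946060106 156.74450449697432
(345, 48) 0 0.014836919742878 154.65173870544157
(345, 48) 0.009 0.016288867725728937 153.70788831189878
(432, 52) 0 0.015870769667741723 121.86930411026245
(432, 52) 0.009 0.01715565816444988 124.50790797759781
(445, 60) 0 0.01577803917242725 116.31140997167815
(445, 60) 0.009 0.016989552448166897 119.52644063267397
row x 10 [-0.0001, -0.0001, 0.0125, -0.0009, -0.0032, -0.0] minrad 0.653 maxrad 0.654
```

apply_moves([
  [[-0.0002,-0.0002,0.014,0,0,0],[-0.0002,-0.0002,0.014,0,0,0],[-0.0002,-0.0002,0.014,0,0,0],[-0.0001,-0.0001,0.014,0,0,0],[-0.0001,-0.0001,0.014,0,0,0],[-0.0001,-0.0001,0.014,0,0,0],[-0.0001,-0.0001,0.014,0,0,0],[-0.0001,-0.0001,0.014,0,0,0],[0,0,0.0123,0,0,0],[0,0,0,0,0,0]],
])

```text
time: 8.4
tcp_pos: [0.5774, -0.3117, 0.0155]
tcp_rot: [0.284, 0.959, 0.0, -0.001]
ft_force: [0.2, -0.4, 0.2]
width: 1.002
finger_force: 0.0
```

apply_moves([
  [[0,0,0,0,0,0],[0,0,0,0,0,0],[0,0,0,0,0,0],[0,0,0,0,0,0],[0,0,0,0,0,0],[0,0,0,0,0,0],[0,0,0,0,0,0],[0,0,0,0,0,0],[0,0,0,0,0,0],[0,0,0,0,0,0]],
], fingers=0.02)

```text
time: 9.65
tcp_pos: [0.578, -0.3119, 0.0167]
tcp_rot: [0.284, 0.959, 0.0, 0.0]
ft_force: [1.1, 1.3, 1.9]
width: 0.364
finger_force: 30.0
```

apply_moves([
  [[0,0,-0.004,0,0,0],[0,0,-0.016,0,0,0],[0,0,-0.016,0,0,0],[0,0,-0.016,0,0,0],[0,0,-0.016,0,0,0],[0,0,-0.016,0,0,0],[0,0,-0.016,0,0,0],[0,0,-0.016,0,0,0],[0,0,-0.012,0,0,0],[0,0,0,0,0,0]],
])

```text
time: 10.9
tcp_pos: [0.5784, -0.3122, 0.1457]
tcp_rot: [0.284, 0.959, -0.0, 0.001]
ft_force: [-0.7, -0.2, -1.8]
width: 0.362
finger_force: 30.0
```

```bash
python3 - <<'E'
from h import *
np.set_printoptions(precision=4,suppress=True)
s=r.get_state();print(s["tcp_pos"],yaw(s["tcp_rot"]),s["width"]*.0912,s["finger_force"],s["ft_force"])
rows([.526,.049,.16],yaw(s["tcp_rot"]),8);rows([.526,.049,.16],11+2,10)
cal,im=snap("wrist","w5f");np.save("w5.npy",im);T=s["tcp_pos"]
print(proj(cal,[T[0],T[1],T[2]-.017+.045]))
E
```

```text
[ 0.5784 -0.3122  0.1457] 57.00308986046552 0.03302807865581515 29.998611845076084 [-0.6724 -0.175  -1.805 ]
row x 8 [0.0301, 0.0343, -0.0018, 0.0004, 0.0106, -0.0] minrad 0.528 maxrad 0.631
row x 10 [0.0327, 0.0181, -0.0015, 0.0036, 0.008, 4.4003] minrad 0.514 maxrad 0.626
[278.1761 272.6026]
```

```bash
python3 - <<'E'
from h import *
im=np.load("w5.npy");c,rr=238,240
cv2.imwrite("pics/w5.png",cv2.resize(im[rr:rr+60,c:c+80,::-1],None,fx=9,fy=9,interpolation=cv2.INTER_CUBIC))
E
```

```text
(no output)
```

View pics/w5.png

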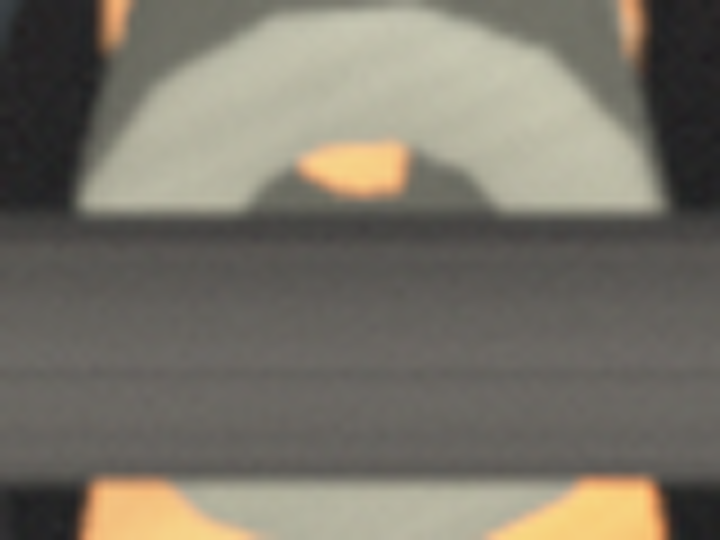

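```bash
python3 - <<'E'
from h import *
np.set_printoptions(precision=4,suppress=True)
from scipy.optimize import least_squares
s=r.get_state();cal=optics.get_calibration("wrist");T=np.array(s["tcp_pos"]);zt=T[2]-.0165+.045
f=lambda x,y:((x+.5)/9-.5+238,(y+.5)/9-.5+240)
pts=[(280,14),(430,9),(160,85),(550,50),(640,140),(82,195),(665,205),(172,480),(583,480),(250,532),(488,535)]
for dz in(-.003,0,.003):
    W=np.array([atz(cal,f(*p),zt+dz)[:2] for p in pts])
    q=least_squares(lambda v:np.hypot(*(W-v[:2]).T)-v[2],[T[0],T[1],.017]);R=Ro.from_quat(s["tcp_rot"]).as_matrix()
    print(dz,q.x,np.abs(q.fun).max(),"in tool",R[:2,:2].T@(q.x[:2]-T[:2]))
E
```

```text
-0.003 [ 0.5787 -0.3118  0.0167] 0.0003004853165972099 in tool [-0.0005  0.0005]
0 [ 0.5775 -0.3111  0.0164] 0.00029434208556039856 in tool [0.0009 0.0005]
0.003 [ 0.5764 -0.3104  0.016 ] 0.000288198734626207 in tool [0.0022 0.0005]
```

```bash
python3 - <<'E'
from h import *
rows([.526,.0485,.14],10.5,10)
E
```

```text
row x 10 [0.0331, 0.0175, 0.0005, 0.0008, 0.0021, 4.6502] minrad 0.513 maxrad 0.626
```

apply_moves([
  [[0.0331,0.0175,0.0005,0,0,4.65],[0.0331,0.0175,0.0005,0,0,4.65],[0.0331,0.0175,0.0005,0,0,4.65],[0.0331,0.0175,0.0005,0,0,4.65],[0.0331,0.0175,0.0005,0,0,4.65],[0.0331,0.0175,0.0005,0,0,4.65],[0.0331,0.0175,0.0005,0,0,4.65],[0.0331,0.0175,0.0005,0,0,4.65],[0.0331,0.0175,0.0005,0,0,4.65],[0.0331,0.0175,0.0005,0,0,4.65]],
])

```text
time: 12.2
tcp_pos: [0.5254, 0.0498, 0.139]
tcp_rot: [0.64, 0.768, -0.0, -0.0]
ft_force: [0.0, -1.1, -2.0]
width: 0.362
finger_force: 30.0
```

```bash
python3 - <<'E'
from h import *
np.set_printoptions(precision=4,suppress=True)
S=[]
for i in range(4):
    s=r.get_state();S.append(np.r_[s["tcp_pos"],yaw(s["tcp_rot"]),s["ft_force"]]);im=optics.read_camera("wrist")
S=np.array(S);print(S.round(4));np.save("w6.npy",im)
s["tcp_pos"]=S[:,:3].mean(0);rows([.526,.0485,.09],10.5,5,s)
E
```

```text
[[ 0.5254  0.0498  0.139  10.35    0.0204 -1.0512 -2.0088]
 [ 0.5265  0.0526  0.1392 10.1357 -1.224   0.7339 -0.265 ]
 [ 0.5261  0.051   0.1391 10.5104 -0.3561  0.6771 -1.9506]
 [ 0.5257  0.0498  0.139  10.6235 -0.9011  0.272  -1.9248]]
row x 5 [-0.0005, -0.0001, 0.0098, -0.0107, -0.0016, 0.0247] minrad 0.528 maxrad 0.528
```

apply_moves([
  [[-0.001,0,0.008,0,0,0],[-0.001,0,0.008,0,0,0],[0,0,0.008,0,0,0],[0,0,0.008,0,0,0],[0,0,0.008,0,0,0],[0,0,0.008,0,0,0],[0,0,0.006,0,0,0],[0,0,0.003,0,0,0],[0,0,0.002,0,0,0],[0,0,0.001,0,0,0]],
])

```text
time: 13.65
tcp_pos: [0.5263, 0.0466, 0.0797]
tcp_rot: [0.639, 0.769, 0.0, 0.0]
ft_force: [-0.1, 0.3, -1.6]
width: 0.365
finger_force: 30.0
```

```bash
python3 - <<'E'
from h import *
np.set_printoptions(precision=4,suppress=True)
for i in range(3):
    s=r.get_state();print(np.r_[s["tcp_pos"],yaw(s["tcp_rot"]),s["ft_force"],s["wrist_torque"]]);optics.read_camera("wrist")
E
```

```text
[ 0.5263  0.0466  0.0797 10.501  -0.096   0.3319 -1.6388 -0.0924  0.0185
  0.0163]
[ 0.5263  0.0466  0.0796 10.5    -0.8475  1.3943 -1.6893 -0.0565  0.0117
  0.0061]
[ 0.5263  0.0466  0.0797 10.5024  0.3279  0.1719 -2.2749 -0.1018  0.0553
  0.0882]
```

apply_moves([
  [[0.001,0,0.001,0,0,0],[0.0005,0,0.001,0,0,0],[0,0,0.001,0,0,0],[0,0,0.001,0,0,0],[0,0,0.001,0,0,0],[0,0,0.001,0,0,0],[0,0,0.001,0,0,0],[0,0,0.001,0,0,0],[0,0,0,0,0,0],[0,0,0,0,0,0]],
])

```text
time: 15.05
tcp_pos: [0.526, 0.0481, 0.0717]
tcp_rot: [0.639, 0.769, 0.0, 0.0]
ft_force: [-0.1, 0.1, -1.4]
width: 0.361
finger_force: 30.0
```

apply_moves([
  [[0,0,0.002,0,0,0],[0,0,0.002,0,0,0],[0,0,0.002,0,0,0],[0,0,0.002,0,0,0],[0,0,0.002,0,0,0],[0,0,0.002,0,0,0],[0,0,0.002,0,0,0],[0,0,0.002,0,0,0],[0,0,0.002,0,0,0],[0,0,0,0,0,0]],
])

```text
time: 16.3
tcp_pos: [0.5259, 0.0481, 0.0535]
tcp_rot: [0.639, 0.769, -0.0, -0.0]
ft_force: [-0.5, -0.2, -2.5]
width: 0.362
finger_force: 30.0
```

apply_moves([
  [[0,0,0.0005,0,0,0],[0,0,0.0005,0,0,0],[0,0,0.0005,0,0,0],[0,0,0.0005,0,0,0],[0,0,0.0005,0,0,0],[0,0,0.0005,0,0,0],[0,0,0.0005,0,0,0],[0,0,0.0005,0,0,0],[0,0,0,0,0,0],[0,0,0,0,0,0]],
])

```text
time: 17.55
tcp_pos: [0.526, 0.0481, 0.0496]
tcp_rot: [0.639, 0.769, -0.0, -0.0]
ft_force: [0.1, -0.5, -2.5]
width: 0.363
finger_force: 30.0
```

apply_moves([
  [[0,0,0.0004,0,0,0],[0,0,0.0004,0,0,0],[0,0,0.0004,0,0,0],[0,0,0.0004,0,0,0],[0,0,0,0,0,0],[0,0,0,0,0,0],[0,0,0,0,0,0],[0,0,0,0,0,0],[0,0,0,0,0,0],[0,0,0,0,0,0]],
])

```text
time: 18.8
tcp_pos: [0.526, 0.0481, 0.0481]
tcp_rot: [0.639, 0.769, 0.0, 0.0]
ft_force: [0.4, -1.6, -0.9]
width: 0.368
finger_force: 30.0
```

apply_moves([
  [[0,0,0.0005,0,0,0],[0,0,0.0005,0,0,0],[0,0,0.0005,0,0,0],[0,0,0,0,0,0],[0,0,0,0,0,0],[0,0,0,0,0,0],[0,0,0,0,0,0],[0,0,0,0,0,0],[0,0,0,0,0,0],[0,0,0,0,0,0]],
])

```text
time: 20.05
tcp_pos: [0.526, 0.0481, 0.0465]
tcp_rot: [0.639, 0.769, -0.0, -0.0]
ft_force: [-0.1, -3.4, -1.7]
width: 0.363
finger_force: 30.0
```

The underside is below the top of the pin with no upward force, so the notches are over the pin. I'll ease it down to the shoulder.

apply_moves([
  [[0,0,0.0005,0,0,0],[0,0,0.0005,0,0,0],[0,0,0.0005,0,0,0],[0,0,0.0005,0,0,0],[0,0,0.0005,0,0,0],[0,0,0,0,0,0],[0,0,0,0,0,0],[0,0,0,0,0,0],[0,0,0,0,0,0],[0,0,0,0,0,0]],
])

```text
time: 21.3
tcp_pos: [0.526, 0.0481, 0.044]
tcp_rot: [0.639, 0.769, 0.0, -0.0]
ft_force: [0.3, -3.0, -2.3]
width: 0.362
finger_force: 30.0
```

apply_moves([
  [[0,0,0.0004,0,0,0],[0,0,0.0003,0,0,0],[0,0,0.0003,0,0,0],[0,0,0.0002,0,0,0],[0,0,0,0,0,0],[0,0,0,0,0,0],[0,0,0,0,0,0],[0,0,0,0,0,0],[0,0,0,0,0,0],[0,0,0,0,0,0]],
])

```text
time: 22.55
tcp_pos: [0.526, 0.0481, 0.0428]
tcp_rot: [0.639, 0.769, -0.0, -0.0]
ft_force: [0.1, -2.9, -0.6]
width: 0.363
finger_force: 30.0
```

apply_moves([
  [[0,0,0.0003,0,0,0],[0,0,0.0003,0,0,0],[0,0,0.0003,0,0,0],[0,0,0,0,0,0],[0,0,0,0,0,0],[0,0,0,0,0,0],[0,0,0,0,0,0],[0,0,0,0,0,0],[0,0,0,0,0,0],[0,0,0,0,0,0]],
])

```text
time: 23.8
tcp_pos: [0.5261, 0.048, 0.0425]
tcp_rot: [0.639, 0.769, -0.0, 0.0]
ft_force: [-4.2, -4.1, 14.0]
width: 0.363
finger_force: 30.0
```

Contact at TCP z 0.0425 with 14 N up, which is the shoulder height. I'll release the sleeve and go up.

apply_moves([
  [[0,0,0,0,0,0],[0,0,0,0,0,0],[0,0,0,0,0,0],[0,0,0,0,0,0],[0,0,0,0,0,0],[0,0,-0.015,0,0,0],[0,0,-0.03,0,0,0],[0,0,-0.03,0,0,0],[0,0,-0.03,0,0,0],[0,0,-0.022,0,0,0]],
], fingers=0.075)

```text
time: 25.05
tcp_pos: [0.5263, 0.0481, 0.1713]
tcp_rot: [0.639, 0.769, 0.001, 0.001]
ft_force: [-0.1, -0.2, -1.7]
width: 0.826
finger_force: 0.0
```

```bash
python3 - <<'E'
from h import *
np.set_printoptions(precision=4,suppress=True)
s=r.get_state();print(s["tcp_pos"],yaw(s["tcp_rot"]),s["ft_force"],s["width"]*.0912,s["joint_positions"])
cal,im=snap("wrist","w7f");p=proj(cal,[.526,.049,.071]);print(p)
c2=optics.get_calibration("side");im2=np.array(optics.read_camera("side"));sc=optics.get_calibration("scene");im3=np.array(optics.read_camera("scene"))
for q,z in (("keeper_handle",.11),("keeper_hinge",.078),("sleeve",.026)):
  for cam,c in (("scene",sc),("side",c2)):
    for d in spotter.place_of(q,cam)[:3]:
        X=atz(c,d["at"],z)
        if X[0]>.45 : print(q,cam,np.round(d["at"],1),X,round(d["score"],2))
A=cv2.resize(im[int(p[1])-45:int(p[1])+45,int(p[0])-40:int(p[0])+40,::-1],(400,450),interpolation=cv2.INTER_CUBIC)
q=proj(sc,[.53,.045,.06]).astype(int);B=cv2.resize(im3[q[1]-45:q[1]+45,q[0]-40:q[0]+40,::-1],(400,450),interpolation=cv2.INTER_CUBIC)
cv2.imwrite("pics/chk.png",np.hstack([A,B]));print(p,q)
E
```

```text
[0.5263 0.0481 0.1713] 10.501052140711318 [-0.0896 -0.1695 -1.6748] 0.0753141809350955 [ 0.0471  0.1689  2.1025  0.      0.8684 -0.1362]
[277.3618 211.1907]
keeper_handle scene [290.3 278.9] [0.656  0.0149 0.11  ] 0.82
keeper_handle side [367.3 200.9] [0.6586 0.0036 0.11  ] 0.61
keeper_hinge scene [255.  257.4] [ 0.5394 -0.0376  0.078 ] 0.68
keeper_hinge side [326.4 230.9] [ 0.5343 -0.0463  0.078 ] 0.67
sleeve scene [290.4 263.1] [0.5273 0.0498 0.026 ] 0.75
sleeve side [310.5 216. ] [0.5202 0.0589 0.026 ] 0.56
[277.3618 211.1907] [288 253]
```

View pics/chk.png

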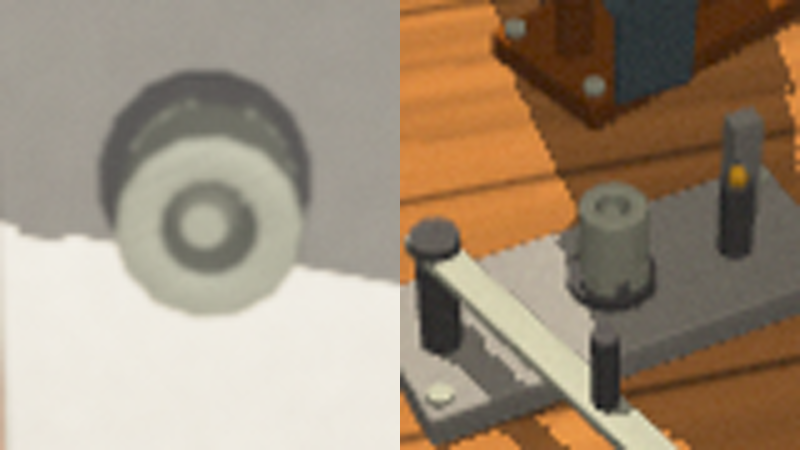

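The left half shows the ring centred over the shoulder, and in the right half the sleeve sits flat on the disc with a notch at its foot at (625,288). It's home. Next I push the keeper handle round with shut fingers, keeping the tool y axis tangential to the swing.

```bash
python3 - <<'E'
from h import *
np.set_printoptions(precision=4,suppress=True)
rows([.668,-.0196,.14],-66.3,10)
# constant row about hinge of +4 deg world, pose as planned
for d in (.032,):
    rho=.122;a=np.radians(4);p=np.array([rho,d]) # tool x=u, tool y=-t -> position rel hinge in tool axes (x,y)
    c,s=np.cos(-a),np.sin(-a);R=np.array([[c,-s],[s,c]]);print(R@p-p)
E
```

```text
row x 10 [-0.0004, 0.017, 0.0028, -0.0071, 0.0043, 7.6802] minrad 0.545 maxrad 0.668
[ 0.0019 -0.0086]
```

apply_moves([
  [[-0.0004,0.017,0.002,0,0,7.68],[-0.0004,0.017,0.003,0,0,7.68],[-0.0004,0.017,0.003,0,0,7.68],[-0.0004,0.017,0.003,0,0,7.68],[-0.0004,0.017,0.003,0,0,7.68],[-0.0004,0.017,0.003,0,0,7.68],[-0.0004,0.017,0.003,0,0,7.68],[-0.0004,0.017,0.003,0,0,7.68],[-0.0004,0.017,0.003,0,0,7.68],[-0.0004,0.017,0.003,0,0,7.68]],
], fingers=0)

```text
time: 26.75
tcp_pos: [0.6686, -0.0199, 0.139]
tcp_rot: [0.979, 0.203, -0.001, -0.0]
ft_force: [0.2, -0.1, 0.6]
width: 0.006
finger_force: 0.0
```

```bash
python3 - <<'E'
from h import *
np.set_printoptions(precision=4,suppress=True)
s=r.get_state();print(s["tcp_pos"],yaw(s["tcp_rot"]),s["ft_force"],s["width"]*.0912)
rows([.668,-.0196,.092],-66.3,6)
cal,im=snap("wrist","w8f")
for d in spotter.place_of("keeper_handle","wrist")[:3]: print(d["at"],d["score"],atz(cal,d["at"],.11))
for d in spotter.place_of("keeper_hinge","wrist")[:3]: print(d["at"],d["score"],atz(cal,d["at"],.078))
p=proj(cal,[.658,.011,.12]);print(p)
cv2.imwrite("pics/w8.png",im[:,:,::-1])
E
```

```text
[ 0.6686 -0.0199  0.139 ] -66.54351712997602 [ 0.1924 -0.0584  0.5633] 0.0005583119958587386
row x 6 [-0.0001, -0.0001, 0.0078, -0.0047, 0.0093, -0.0406] minrad 0.668 maxrad 0.669
[228.5, 236.9] 0.74 [0.657 0.011 0.11 ]
[226.6783 240.474 ]
```

View pics/w8.png

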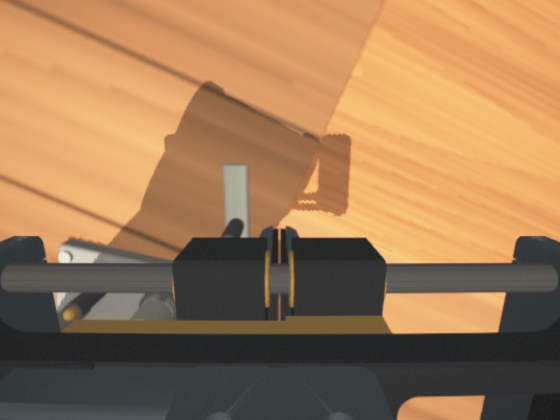

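The handle at (232,228) stands left of the shut fingers at (280,235), with the bar running up the picture, as planned. I'll lower and swing.

apply_moves([
  [[0,0,0.012,0,0,0],[0,0,0.012,0,0,0],[0,0,0.012,0,0,0],[0,0,0.011,0,0,0],[0.0019,-0.0086,0,0,0,-4],[0.0019,-0.0086,0,0,0,-4],[0.0019,-0.0086,0,0,0,-4],[0.0019,-0.0086,0,0,0,-4],[0.0019,-0.0086,0,0,0,-4],[0.0019,-0.0086,0,0,0,-4]],
])

```text
time: 28.15
tcp_pos: [0.6494, 0.0296, 0.0925]
tcp_rot: [0.914, 0.406, 0.0, 0.0]
ft_force: [0.6, -0.4, -0.1]
width: 0.007
finger_force: 0.4
```

```bash
cat > k.py <<'E'
from h import *
np.set_printoptions(precision=4,suppress=True)
s=r.get_state();h=np.array([.5433,-.0393]);v=np.array(s["tcp_pos"][:2])-h;th=np.radians(yaw(s["tcp_rot"])+90);u=np.array([np.cos(th),np.sin(th)]);t=np.array([-u[1],u[0]])
print("tool theta",np.degrees(th),"rho",v@u,"d",-v@t,s["tcp_pos"],s["ft_force"],s["ft_force"][:2]@t)
c=optics.get_calibration("side");sc=optics.get_calibration("scene");optics.read_camera("side");optics.read_camera("scene")
for cam,cc in(("side",c),("scene",sc)):
    for d in spotter.place_of("keeper_handle",cam)[:3]:
        X=atz(cc,d["at"],.11);w=X[:2]-h;print(cam,round(d["score"],2),X,"r",np.hypot(*w),"ang",np.degrees(np.arctan2(w[1],w[0])))
E
python3 k.py
```

```text
tool theta 47.85425596212105 rho 0.12232009963902638 d 0.032413665980818185 [0.6494 0.0296 0.0925] [ 0.577  -0.3933 -0.0599] -0.6917007699328322
side 0.83 [0.6305 0.0355 0.11  ] r 0.11494331425755538 ang 40.63029470531736
side 0.8 [ 0.2253 -0.2081  0.11  ] r 0.36003026302975843 ang -152.04358299491693
side 0.72 [0.2796 0.1734 0.11  ] r 0.338782163691208 ang 141.10275313812477
scene 0.87 [ 0.2309 -0.2152  0.11  ] r 0.3585392579263953 ang -150.6152642745089
scene 0.61 [0.6377 0.046  0.11  ] r 0.12724700964678973 ang 42.111132633147214
```

apply_moves([
  [[0.0019,-0.0086,0,0,0,-4],[0.0019,-0.0086,0,0,0,-4],[0.0019,-0.0086,0,0,0,-4],[0.0019,-0.0086,0,0,0,-4],[0.0019,-0.0086,0,0,0,-4],[0.0019,-0.0086,0,0,0,-4],[0.0019,-0.0086,0,0,0,-4],[0.0019,-0.0086,0,0,0,-4],[0.0019,-0.0086,0,0,0,-4],[0.0019,-0.0086,0,0,0,-4]],
])

```text
time: 29.6
tcp_pos: [0.5805, 0.0809, 0.093]
tcp_rot: [0.721, 0.693, 0.0, 0.0]
ft_force: [0.3, 0.5, 1.0]
width: 0.003
finger_force: 0.4
```

apply_moves([
  [[0.0009,-0.0043,0,0,0,-2],[0.0009,-0.0043,0,0,0,-2],[0.0009,-0.0043,0,0,0,-2],[0.0009,-0.0043,0,0,0,-2],[0.0009,-0.0043,0,0,0,-2],[0.0005,-0.0022,0,0,0,-1],[0.0005,-0.0022,0,0,0,-1],[0.0005,-0.0022,0,0,0,-1],[0,0,0,0,0,0],[0,0,0,0,0,0]],
])

```text
time: 30.85
tcp_pos: [0.5519, 0.0853, 0.0929]
tcp_rot: [0.638, 0.77, -0.0, -0.0]
ft_force: [0.5, -0.6, -0.0]
width: 0.003
finger_force: 0.0
```

```bash
python3 k.py
```

```text
tool theta 100.69008506313223 rho 0.12084445715929915 d 0.03157153525528759 [0.5519 0.0853 0.0929] [ 0.4876 -0.6425 -0.0133] -0.35993224509367777
side 0.98 [0.277  0.1864 0.11  ] r 0.34907579074195 ang 139.7159841569273
side 0.8 [ 0.2215 -0.2075  0.11  ] r 0.3630939685143889 ang -152.39994207360823
side 0.7 [0.5448 0.0861 0.11  ] r 0.12542787823014387 ang 89.29335068886081
scene 0.97 [0.5329 0.0947 0.11  ] r 0.13440834161172252 ang 94.44210378171803
scene 0.63 [ 0.2452 -0.211   0.11  ] r 0.3440414907661064 ang -150.05339357484073
scene 0.39 [0.5723 0.0406 0.11  ] r 0.08494040317258449 ang 70.07214717636352
```

apply_moves([
  [[0.0005,-0.0022,0,0,0,-1],[0.0005,-0.0022,0,0,0,-1],[0.0005,-0.0022,0,0,0,-1],[0.0005,-0.0022,0,0,0,-1],[0.0002,-0.0011,0,0,0,-0.5],[0,0,0,0,0,0],[0,0,0,0,0,0],[0,0,0,0,0,0],[0,0,0,0,0,0],[0,0,0,0,0,0]],
])

```text
time: 32.3
tcp_pos: [0.5419, 0.0854, 0.093]
tcp_rot: [0.607, 0.794, 0.0, 0.0]
ft_force: [4.2, 3.8, -1.7]
width: 0.006
finger_force: 2.2
```

apply_moves([
  [[0.0003,-0.001,0,0,0,0],[0.0002,-0.001,0,0,0,0],[0,-0.001,0,0,0,0],[0,-0.001,0,0,0,0],[0,0,0,0,0,0],[0,0,0,0,0,0],[0,0,0,0,0,0],[0,0,0,0,0,0],[0,0,0,0,0,0],[0,0,0,0,0,0]],
])

```text
time: 33.55
tcp_pos: [0.5378, 0.0848, 0.0929]
tcp_rot: [0.607, 0.794, -0.0, -0.0]
ft_force: [0.0, -0.1, -1.0]
width: 0.005
finger_force: 0.0
```

```bash
python3 k.py
```

```text
tool theta 105.20071378169195 rho 0.12116926884343612 d 0.02723236862561262 [0.5378 0.0848 0.0929] [ 0.0443 -0.0731 -1.019 ] -0.02359587020297501
side 0.76 [0.5245 0.086  0.11  ] r 0.12675389880460244 ang 98.54835559890958
side 0.75 [ 0.2252 -0.2121  0.11  ] r 0.3619832027791917 ang -151.48235980548833
side 0.67 [0.2771 0.1753 0.11  ] r 0.34191533368280363 ang 141.13282636049394
scene 0.79 [0.5297 0.0821 0.11  ] r 0.12215536100238031 ang 96.37474321836434
```

The force fell to zero, so the plunger has likely snapped over. I'll press on gently to feel the stop.

apply_moves([
  [[0,-0.001,0,0,0,0],[0,-0.001,0,0,0,0],[0,-0.0007,0,0,0,0],[0,0,0,0,0,0],[0,0,0,0,0,0],[0,0,0,0,0,0],[0,0,0,0,0,0],[0,0,0,0,0,0],[0,0,0,0,0,0],[0,0,0,0,0,0]],
])

```text
time: 35.0
tcp_pos: [0.5356, 0.0842, 0.0931]
tcp_rot: [0.607, 0.794, 0.0, 0.0]
ft_force: [4.8, 2.6, -1.5]
width: 0.005
finger_force: 2.5
```

apply_moves([
  [[0,-0.0007,0,0,0,0],[0,-0.0007,0,0,0,0],[0,-0.0006,0,0,0,0],[0,0,0,0,0,0],[0,0,0,0,0,0],[0,0,0,0,0,0],[0,0,0,0,0,0],[0,0,0,0,0,0],[0,0,0,0,0,0],[0,0,0,0,0,0]],
])

```text
time: 36.25
tcp_pos: [0.5352, 0.084, 0.0934]
tcp_rot: [0.607, 0.794, 0.002, 0.001]
ft_force: [13.8, 6.1, -9.8]
width: 0.001
finger_force: 7.0
```

apply_moves([
  [[0,0.003,0,0,0,0],[0,0.006,0,0,0,0],[0,0.012,0,0,0,0],[0,0.01,-0.01,0,0,0],[-0.01,0,-0.02,0,0,0],[-0.01,0,-0.02,0,0,0],[-0.01,0,-0.02,0,0,0],[-0.01,0,-0.02,0,0,0],[-0.01,0,-0.02,0,0,0],[0,0,0,0,0,0]],
])

```text
time: 37.5
tcp_pos: [0.5774, 0.0428, 0.2048]
tcp_rot: [0.608, 0.794, 0.001, 0.001]
ft_force: [-0.6, 0.9, -0.3]
width: 0.003
finger_force: 0.0
```

```bash
cat > v.py <<'E'
from h import *
np.set_printoptions(precision=4,suppress=True)
s=r.get_state();print(s["time"],s["tcp_pos"],yaw(s["tcp_rot"]),s["ft_force"])
cal=optics.get_calibration("wrist");im=np.array(optics.read_camera("wrist"));np.save("v.npy",im)
for q,z in(("keeper_handle",.11),("keeper_hinge",.078),("fixture",0)):
    for d in spotter.place_of(q,"wrist")[:2]:
        X=atz(cal,d["at"],z);print(q,round(d["score"],2),d["at"],X,"ang from hinge",np.degrees(np.arctan2(X[1]+.0393,X[0]-.5433)))
for a in (101.1,99.4,96):
    u=np.array([np.cos(np.radians(a)),np.sin(np.radians(a))]);print(a,[proj(cal,[*(np.array([.5433,-.0393])+k*u),.082]).round(1).tolist() for k in(.05,.1,.15,.17)])
# bright bar across columns: radial stations, print profile angle of bar edges
h=np.array([.5433,-.0393])
g=im.astype(int)
for k in (.10,.14,.145,.15,.155,.16,.165):
    row=[]
    for off in np.arange(-.02,.0201,.001):
        a=np.radians(101.1);u=np.array([np.cos(a),np.sin(a)]);t=np.array([-u[1],u[0]])
        p=np.round(proj(cal,[*(h+k*u+off*t),.082])).astype(int)
        row.append(int(g[p[1],p[0]].mean()) if 0<=p[0]<560 and 0<=p[1]<420 else -1)
    print(k,row)
E
python3 v.py
```

```text
37.5 [0.5774 0.0428 0.2048] 15.154344623512161 [-0.5757  0.8936 -0.277 ]
keeper_handle 0.77 [220.7, 150.6] [0.5178 0.0824 0.11  ] ang from hinge 101.80854533521074
keeper_handle 0.5 [227.1, 181.9] [0.5289 0.0583 0.11  ] ang from hinge 98.4151035138619
keeper_hinge 0.57 [35.5, 105.3] [0.3394 0.0758 0.078 ] ang from hinge 150.55704233481288
fixture 0.93 [236.3, 177.3] [0.5251 0.0466 0.    ] ang from hinge 101.96088767085794
fixture 0.82 [66.0, 30.0] [0.3068 0.1559 0.    ] ang from hinge 140.47052785684014
101.1 [[225.3, 227.1], [226.9, 175.8], [228.8, 120.3], [229.6, 96.9]]
99.4 [[226.8, 227.2], [230.1, 176.0], [233.7, 120.7], [235.3, 97.4]]
96 [[229.8, 227.6], [236.4, 176.8], [243.6, 122.0], [246.6, 98.9]]
0.1 [104, 100, 103, 119, 150, 175, 184, 183, 181, 176, 170, 144, 158, 174, 181, 180, 175, 174, 175, 176, 175, 171, 170, 172, 171, 172, 167, 162, 149, 153, 157, 145, 143, 152, 199, 227, 233, 234, 232, 231, 231]
0.14 [147, 148, 147, 148, 146, 145, 148, 147, 147, 149, 130, 129, 155, 178, 186, 186, 183, 181, 179, 179, 176, 174, 173, 174, 176, 173, 172, 172, 160, 143, 148, 149, 149, 147,
[... 371 characters left out ...]
73, 172, 171, 156, 137, 139, 144, 145, 146, 147, 149, 146, 146, 146, 147, 145]
0.155 [135, 102, 64, 56, 72, 84, 89, 103, 120, 137, 131, 128, 147, 172, 186, 187, 184, 180, 181, 179, 176, 175, 175, 175, 175, 172, 171, 170, 157, 140, 142, 147, 148, 148, 147, 148, 148, 148, 148, 149, 147]
0.16 [147, 147, 149, 148, 146, 138, 126, 107, 93, 90, 96, 122, 154, 177, 188, 187, 185, 181, 180, 179, 176, 176, 175, 177, 176, 175, 172, 168, 151, 111, 81, 80, 82, 82, 104, 117, 96, 108, 126, 138, 144]
0.165 [148, 146, 147, 147, 145, 148, 147, 148, 150, 149, 144, 131, 160, 180, 190, 188, 184, 181, 182, 178, 177, 177, 176, 175, 176, 175, 174, 164, 141, 108, 114, 138, 145, 145, 145, 144, 144, 144, 143, 144, 144]
```

The bar lies within about 0.5 mm of the shut line at every station (offset 0 at r = 0.14 to 0.165 m) and the stop post stands right beside it. The keeper is shut and the hand is clear.

```bash
python3 -c "
from h import *
print(r.finish_job())"
```

```text
the job is handed in; nothing more can be done
None
```

I handed the job in at about 38 s: the sleeve is home on the shoulder over the pin, the keeper measured shut on its stop, and the gripper is clear; no verdict came back, and I did not re-measure the bushing, jar or screwdriver at the end.

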